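# Tip the offcut down onto the bench hook and set it against the stop

### The arm

A 6-joint arm with a two-finger parallel gripper is mounted at the origin on a cart in front of the work surface, level with it; the furniture and walls round the work are solid. World frame = base frame: x ahead of the robot, y to its left, z up, the work surface at z = 0. Lengths are in m, angles in rad, forces in N, time in s.
With the tool pointing down it reaches from about 0.25 to 0.725 m from the base axis. Payload 9.7 kg.
Tool frame: the origin (TCP) lies on the centre line of the jaws, within the pads' length; the fingertips stand 11 mm ahead of it and the grasp point (between the pads) lies 8 mm behind it (manip.tip_extent is the distance from the TCP to the fingertips, in m); z points along the fingers, x is the direction in which the jaws open and shut, and the axes are right-handed (so a half turn about z gives the same grasp; the last joint's range is limited). The gripper opens to 85 mm and grips with 20 to 120 N. Pads are 22 mm wide; open, the fingers measure 114 mm over their backs; the gripper's body (76 mm by 85 mm) begins 54 mm behind the grasp point. The pads swing forward as they close: fully open they stand 13 mm farther back than shut.
Start: joints at [1.344, 0.087, 0.176, 1.66, 0, 1.571], TCP at [0.124, 0.536, 0.242] pointing down, gripper open.
Joint ranges: [-3.13, 3.13], [-0.85, 1.81], [-1.15, 1.24], [-2.2, 2.28], [-1.44, 1.52], [-3.14, 3.14]. Speed limits (rad/s): [2.22, 2.22, 2.57, 3.14, 3.14, 3.14].

### API

Orientations are given as [roll, pitch, yaw] about the fixed x, y, z axes, in that order (R = Rz(yaw) Ry(pitch) Rx(roll)).
In Python, from rig import manip gives the robot as it stands. The module is installed in compiled form; this text tells all that it offers.
- The arm moves only by the tool apply_moves, never from a script. Its argument "motion" is a list of rows, each a list of 2 entries, a list of its own where there are three numbers: the shift along the tool's x, y, z in m, then the turn, a rotation vector about the tool's x, y, z in degrees. In form: [[[tx, ty, tz], [rx, ry, rz]], ...]. A call has 1 to 12 rows; each row shifts and turns the commanded pose from where the row before left it, along the tool's axes as they then stand; what a row does not reach is not made up. A row lasts 1/12 s, in which the tool goes at most 41.7 mm and 7.16 degrees, less where a joint would pass 70% of its speed; a pose out of reach is approached as far as the arm can. A call is refused whole if a number of a shift passes 0.0417 or a number of a turn 7.16, either way. A call with a gripper value outside its range is refused whole. "fingers" is the opening in per cent of the stroke, from 0 (shut) to 100 (fully open), set as the call begins (left out, the last holds). The fingers move at their own pace and stop on an object; "squeeze" is the grip in N (left out, the last holds). Time passes only in rows, so rows that do not move let the fingers close. It gives the time, the measured TCP pose, the force and the opening at its end, in the units of the state.
- manip.state(): the state, without advancing time (a new reading comes with each control period).
- manip.capture(name): name is "scene" or "top"; returns a dict with "img" (420x560x3 uint8, blue, green, red), "depth" (420x560 float32, m along the optical axis (not along the pixel's ray), 0 where there is no reading), "K" (3x3 intrinsics, pixels), "position" and "attitude" of the camera in the world. Camera axes: x right, y down, z forward; pixel columns grow to the right and rows downward; lengths in m; the calibration is good to about 2 mm. A picture is of the moment at which its call begins.
- manip.close_job(): hands the job in, once; it reports no verdict.
Trained networks look in a picture, given as the dict that the camera call returned (one of the last four; its "shot" number tells which), for a name from the list of things; names that differ only in an ending like _2 or _b are one class to them, and where a whole thing is asked for, a point or a joint stands for the part that bears it (a point fixed in the world has none). Each returns a list of dicts, best first, with "p" (0 to 1); they miss things now and then, are a little off and sometimes report something else, mostly with a low value. They report only what shows in the picture. A call takes as long as a camera call. They do not tell look-alikes from the thing itself.
- manip.look_for(picture, thing): "box" ([left, top, right, bottom] in pixels, round what is visible of it).
- manip.cut_out(picture, thing): "region" (420x560 bool, what is visible of it) and "box" ([left, top, right, bottom] in pixels, round what is visible of it).
The state is a dict: "clock": time; "joints": joint angles; "dq": joint speeds; "effort": joint torques, N m; "tool_pos": TCP position; "ee_rot": TCP orientation; "wrist_force": force on the tool from outside, world axes, zero at the start; "torque": the same for the moment, N m; "gripper_width": finger opening in m.
Only numpy, scipy, OpenCV 4.12 (cv2) and the standard library are available. Lean on these libraries where they do the work, as an engineer would, in place of code of your own. Each camera call takes 0.05 s, during which the arm holds its last target.

### The job

A reddish-brown square offcut stands on end at the open end of the bench hook. Push it over so that it falls towards the dark stop and lies flat, lengthwise within the green painted lane; then push it gently along until its leading end sits squared up against the stop, ready for marking. Only push it, never grip, lift or ram it, leave the other things where they are, and finish clear of everything.

Things in the scene. Friction and masses are not known exactly. Their poses are not given: they have to be found in the camera images.
- workpiece: Workpiece: reddish-brown wooden stick, 30 x 170 x 30 mm, about 80 g. It first stands on end on the bench hook, faces within 3 degrees of square to the lane; it tips over once it leans 10 degrees. y: its long axis (up while it stands). Origin: middle of the long face that is nearest the stop while it stands; z points from that face into the wood (the centre is 15 mm along z).
- work_top (a point): centre of the workpiece's upper end face, 170 mm above its foot while it stands; this end must finish at the stop
- work_foot (a point): centre of the workpiece's lower end face (the end it stands on at first)
- work_mid (a point): centre of the workpiece
- bench_hook: Bench hook, fixed: plywood base 270 x 120 x 9 mm, a green lane 80 mm wide along its middle, a steel rule on one edge, a dark wooden stop across one end. Origin: centre of its underside; x along the lane to the stop, z up. Stop: near face at x = 115 mm, 20 mm thick, 18 mm above the base. The workpiece stands near x = -100 mm; once tipped, 10 to 50 mm remain to the stop.
- stop_face (a point): foot of the stop's near face, in the middle of the lane, on top of the base (9 mm above the worktop); same axes as the bench hook
- glue_bottle: Bystander, not to be disturbed: white glue bottle with grey nozzle, 58 mm across, 197 mm tall. Origin: centre of its underside.
- mug: Bystander, not to be disturbed: white mug, 78 mm across, 93 mm tall. Origin: centre of its underside.
- tape_measure: Bystander, not to be disturbed: grey and black tape measure, 38 x 84 x 68 mm. Origin: centre of its underside.
- sanding_block: Bystander, not to be disturbed: brown sanding block, 65 x 116 x 37 mm. Origin: centre of its underside.
Things that resemble listed ones, but are neither listed nor needed, are in the scene too. What is shaped like the workpiece but blue or red is not meant.

How it is judged:
By the outcome, as a careful person would: the job done as asked, in the order asked, and still so for the second after the job is handed in, with the robot touching nothing.
It also fails if it takes over 45 s, if anything falls off the work surface, if the arm or the gripper's body presses on something with over 40 N, if the wrist force passes 120 N, or if a joint passes its speed limit or range.

## Working session

There is one attempt and no reset: what is moved stays moved. The work goes in short steps, Python scripts to look and compute and a tool call to move; the robot and the scene stay as the last step left them, time stands still between calls to the robot, and variables do not carry over. Pictures are saved under pics/ and viewed, and the job is handed in when it is done.

Besides the shell and the picture viewer there is one more tool, called after "Request:" as name([rows], argument=value, ...), one row to a line, values as JSON. apply_moves: Moves the arm, as the interface text tells. Its arguments: {"type":"object","properties":{"motion":{"type":"array","items":{"type":"array"}},"fingers":{"type":"number"},"squeeze":{"type":"number"}},"required":["motion"]}

```bash
mkdir -p pics; python3 - <<'E'
from rig import manip
import cv2
for n in ("scene","top"):
    c=manip.capture(n); cv2.imwrite(f"pics/{n}0.png",c["img"]); print(n,c["K"].tolist(),c["position"],c["attitude"])
    for t in ("workpiece","bench_hook","work_top","glue_bottle","mug","tape_measure","sanding_block"):
        print(t,[(d["box"],round(d["p"],2)) for d in manip.look_for(c,t)])
print(manip.state())
E
```

```text
scene [[523.776963995664, 0.0, 276.3101039149413], [0.0, 523.776963995664, 206.4151104608712], [0.0, 0.0, 1.0]] [ 0.04247233 -0.90388816  0.86953426] [-2.30556398 -0.01061494 -0.70907961]
workpiece [([340.5, 206.3, 366.6, 273.8], 0.77), ([290.0, 168.2, 310.1, 229.1], 0.6), ([229.8, 211.8, 253.9, 281.5], 0.56)]
bench_hook [([187.9, 197.1, 276.8, 298.9], 0.67), ([226.8, 214.3, 255.5, 284.6], 0.32)]
work_top [([290.4, 164.6, 313.3, 232.4], 0.85), ([342.9, 201.0, 367.8, 272.3], 0.8), ([233.4, 214.9, 251.4, 285.0], 0.74)]
glue_bottle [([296.1, 132.8, 324.4, 203.8], 0.75)]
mug [([241.6, 141.0, 284.0, 187.5], 0.91)]
tape_measure [([320.9, 280.5, 366.8, 322.7], 0.78)]
sanding_block [([258.4, 310.6, 322.5, 378.2], 0.94)]
top [[391.3206562865915, 0.0, 272.0450661180756], [0.0, 391.3206562865915, 208.21310275479735], [0.0, 0.0, 1.0]] [ 0.45765295 -0.28139964  1.20224326] [-3.02885975e+00  4.59127205e-04 -1.59008832e+00]
workpiece [([260.8, 166.5, 270.8, 185.6], 0.62), ([317.5, 167.4, 333.7, 192.5], 0.57), ([280.4, 241.8, 288.8, 256.8], 0.42)]
bench_hook [([199.8, 208.7, 300.2, 271.4], 0.91)]
wo
[... 194 characters left out ...]
nding_block [([324.0, 244.8, 363.0, 270.5], 0.92)]
{'clock': 0.8, 'joints': array([ 1.34399448e+00,  8.68900132e-02,  1.75905254e-01,  1.65981486e+00,
       -8.41874276e-06,  1.57079082e+00]), 'dq': array([ 0.00047285,  0.00097277, -0.00051477,  0.00154085,  0.0006876 ,
       -0.00023551]), 'effort': array([-2.09361475e-03, -5.20038021e+01,  4.64846027e+01,  9.20878119e-04,
       -1.22079296e-04, -8.38219478e-06]), 'tool_pos': array([0.12367477, 0.53590642, 0.24229236]), 'ee_rot': array([3.14158423e+00, 3.29332140e-06, 1.34399999e+00]), 'wrist_force': array([ 0.48851842, -0.56398219, -0.01819425]), 'torque': array([0.01182074, 0.01792728, 0.023558  ]), 'gripper_width': 0.0852463407603821}
```

View pics/scene0.png

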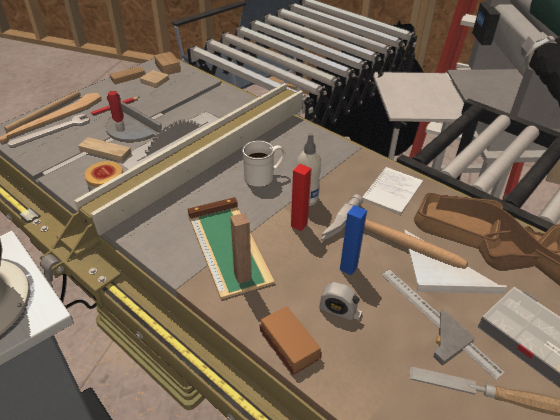

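View pics/top0.png

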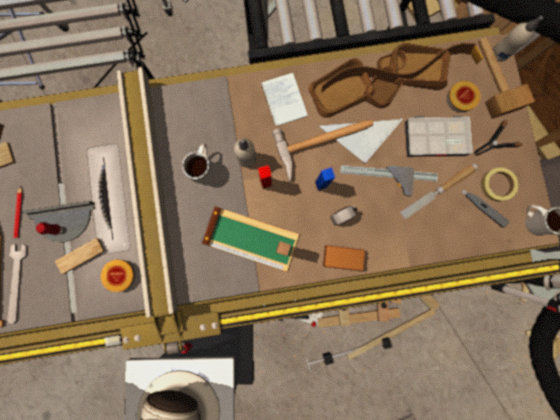

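```bash
cat > h.py <<'E'
from rig import manip
import cv2, numpy as np
from scipy.spatial.transform import Rotation as Ro
def cloud(c):
    K=c["K"];d=c["depth"];v,u=np.mgrid[0:420,0:560]
    p=np.stack([(u-K[0,2])/K[0,0]*d,(v-K[1,2])/K[1,1]*d,d],-1)
    return p@Ro.from_euler("xyz",c["attitude"]).as_matrix().T+np.array(c["position"])
def ray(c,uv,z):
    K=c["K"];uv=np.atleast_2d(uv).astype(float)
    r=np.c_[(uv[:,0]-K[0,2])/K[0,0],(uv[:,1]-K[1,2])/K[1,1],np.ones(len(uv))]@Ro.from_euler("xyz",c["attitude"]).as_matrix().T
    o=np.array(c["position"]);return o+r*((z-o[2])/r[:,2])[:,None]
def proj(c,P):
    q=(np.atleast_2d(P)-c["position"])@Ro.from_euler("xyz",c["attitude"]).as_matrix()
    return q[:,:2]/q[:,2:]*c["K"][0,0]+c["K"][:2,2]
E
python3 - <<'E'
from h import *
for n in ("scene","top"):
    c=manip.capture(n);P=cloud(c);hsv=cv2.cvtColor(c["img"],cv2.COLOR_BGR2HSV)
    np.savez(f"{n}0.npz",P=P,**{k:c[k] for k in("img","depth","K","position","attitude")})
    g=(cv2.inRange(hsv,(55,90,40),(90,255,255))>0)&(c["depth"]>0)
    k,l,s,_=cv2.connectedComponentsWithStats(g.astype(np.uint8)); i=1+np.argmax(s[1:,4]); g=l==i
    ys,xs=np.where(g); W=ray(c,np.c_[xs,ys],.009)
    r=cv2.minAreaRect((W[:,:2]*1000).astype(np.float32)); print(n,"green",s[i],r, cv2.boxPoints(r).round(1).tolist(),"z",np.median(P[g][:,2]))
    for t in ("workpiece","bench_hook","glue_bottle","mug","tape_measure","sanding_block"):
        for d in manip.cut_out(c,t)[:3]:
            m=d["region"]&(c["depth"]>0); Q=P[m]
            print(t,round(d["p"],2),d["box"],np.percentile(Q,[3,50,97],axis=0).round(3).tolist())
    # tall things map near
t=np.load("top0.npz");P=t["P"];ok=t["depth"]>0
for x in np.arange(.15,.75,.05):
    print(round(x,2),[int(1000*np.max(P[...,2][ok&(abs(P[...,0]-x)<.025)&(abs(P[...,1]-y)<.025)],initial=-9)) for y in np.arange(.3,-.75,-.05)])
E
```

```text
scene green [ 199  210   46   82 1447] ((498.3863525390625, -222.01632690429688), (239.98272705078125, 74.80384063720703), 70.40393829345703) [[422.8999938964844, -322.5], [493.3999938964844, -347.6000061035156], [573.9000244140625, -121.5], [503.3999938964844, -96.4000015258789]] z 0.00857038492364015
workpiece 0.85 [289.1, 166.8, 311.5, 230.1] [[0.656, -0.283, 0.007], [0.663, -0.274, 0.099], [0.689, -0.255, 0.17]]
workpiece 0.81 [338.6, 208.6, 367.4, 272.1] [[0.647, -0.452, 0.007], [0.654, -0.442, 0.103], [0.679, -0.425, 0.17]]
workpiece 0.63 [228.3, 212.7, 252.0, 283.6] [[0.451, -0.329, 0.011], [0.462, -0.322, 0.111], [0.481, -0.294, 0.179]]
bench_hook 0.87 [188.1, 196.6, 275.9, 302.4] [[0.418, -0.347, 0.003], [0.491, -0.218, 0.009], [0.58, -0.09, 0.027]]
glue_bottle 0.69 [230.7, 215.2, 253.0, 287.0] [[0.451, -0.329, 0.007], [0.463, -0.321, 0.106], [0.537, -0.207, 0.179]]
glue_bottle 0.56 [299.5, 131.9, 323.3, 204.0] [[0.73, -0.236, 0.013], [0.746, -0.225, 0.129], [0.764, -0.195, 0.187]]
glue_bottle 0.17 [261.1, 307.9, 322.2, 376.7] [[0.402, -0.553, 0.004], [0.43, -0.505, 0.036], 
[... 2143 characters left out ...]
 -23, -23, -22, -22, -23, -20]
0.35 [7, 7, 38, 38, 77, 73, 77, 6, 7, 7, 7, 6, 6, 5, 3, 2, -12, -21, -25, -23, -21]
0.4 [23, 31, 38, 39, 77, 74, 75, 6, 7, 7, 7, 8, 15, 12, 6, 43, 43, 42, 5, 6, 6]
0.45 [24, 24, 40, 37, 77, 76, 76, 6, 12, 15, 16, 17, 183, 183, 6, 44, 43, 43, 7, 6, 7]
0.5 [25, 26, 9, 7, 76, 75, 6, 28, 34, 15, 15, 16, 183, 181, 7, 22, 5, 6, 7, 5, 5]
0.55 [19, 7, 42, 6, 76, 74, 8, 8, 31, 16, 14, 14, 14, 8, 7, 65, 71, 62, 8, 6, 13]
0.6 [46, 49, 60, 5, 77, 74, 8, 6, 33, 27, 12, 7, 5, 8, 6, 7, 70, 60, 6, 6, 19]
0.65 [8, 59, 59, 75, 75, 76, 6, 94, 8, 6, 7, 174, 172, 28, 174, 173, 6, 6, 7, 20, 25]
0.7 [5, 52, 7, 76, 73, 76, 6, 96, 97, 6, 131, 173, 172, 32, 169, 172, 17, 17, 16, 24, 23]
```

```bash
python3 - <<'E'
import cv2
a=cv2.imread("pics/scene0.png")[180:310,170:300];cv2.imwrite("pics/zs.png",cv2.resize(a,None,fx=4.5,fy=4.5,interpolation=cv2.INTER_CUBIC))
a=cv2.imread("pics/top0.png")[195:285,190:320];cv2.imwrite("pics/zt.png",cv2.resize(a,None,fx=6,fy=6,interpolation=cv2.INTER_CUBIC))
E
```

```text
(no output)
```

View pics/zs.png

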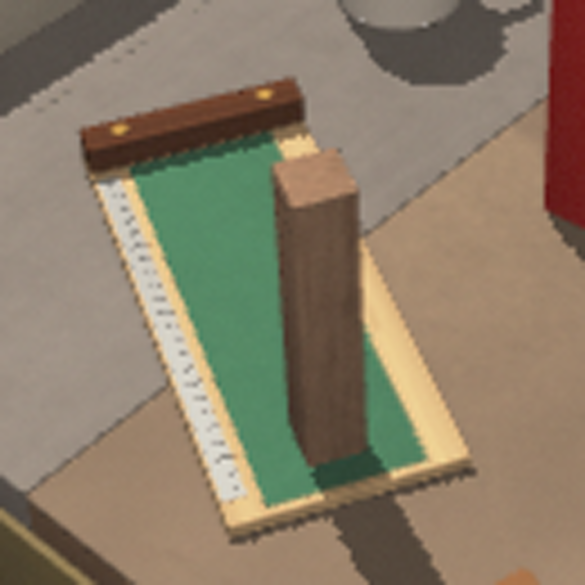

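View pics/zt.png

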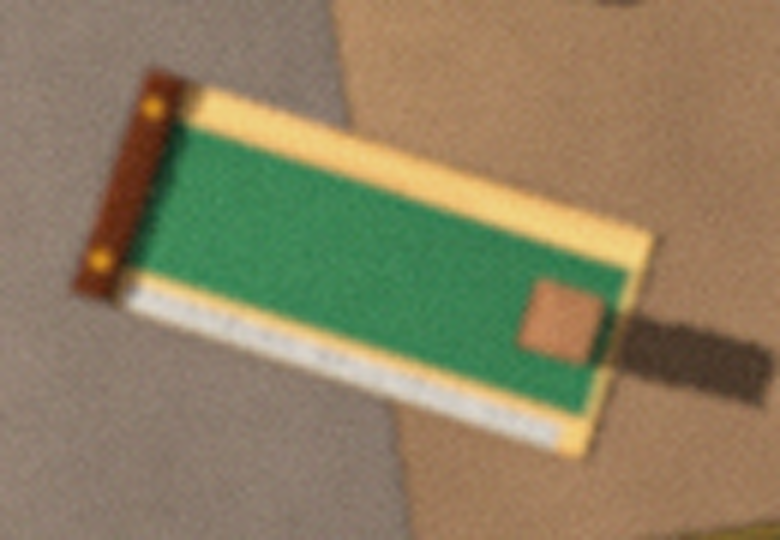

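```bash
cat > fit.py <<'E'
from h import *
from scipy.optimize import least_squares, minimize
S=8
def fill(polys,roi):
    x0,y0,x1,y1=roi; m=np.zeros(((y1-y0)*S,(x1-x0)*S),np.uint8)
    for p in polys:
        q=((p+0.5-[x0,y0])*S*16-8).round().astype(np.int32); cv2.fillPoly(m,[q],255,shift=4)
    return cv2.GaussianBlur(cv2.resize(m,(x1-x0,y1-y0),interpolation=cv2.INTER_AREA).astype(np.float32)/255,(0,0),0.6)
def place(pose,L):  # pose x,y,yaw ; L (n,3)
    x,y,a=pose[:3]; c,s=np.cos(a),np.sin(a); L=np.asarray(L,float)
    return np.c_[x+c*L[:,0]-s*L[:,1],y+s*L[:,0]+c*L[:,1],L[:,2]]
def hull(c,pts): return cv2.convexHull(proj(c,pts).astype(np.float32))[:,0]
def hook_cost(p,c,g,w,roi):
    P=place(p,[[-125,-40,9],[115,-40,9],[115,40,9],[-125,40,9]]@np.diag([1e-3]*3)) if 0 else place(p,np.array([[p[3]*1e3,-40,9],[115,-40,9],[115,40,9],[p[3]*1e3,40,9]])*1e-3)
    return (((fill([proj(c,P)],roi)-g)*w)**2).sum()
def box(hx,hy,z0,z1): return np.array([[a*hx,b*hy,z] for a in(-1,1) for b in(-1,1) for z in(z0,z1)])
def nm(f,x0,st):
    x0=np.array(x0);sim=np.vstack([x0]+[x0+np.eye(len(x0))[i]*st[i] for i in range(len(x0))])
    for _ in range(2):
        r=minimize(f,x0,method="Nelder-Mead",options=dict(initial_simplex=sim,xatol=1e-5,fatol=1e-4,maxiter=600)); x0=r.x
        sim=np.vstack([x0]+[x0+np.eye(len(x0))[i]*st[i]*.4 for i in range(len(x0))])
    return r
def load(f): return dict(np.load(f))
E
python3 - <<'E'
from fit import *
for n in ("scene","top"):
    c=load(f"{n}0.npz"); im=c["img"].astype(float)
    roi=(180,185,310,310) if n=="scene" else (190,195,315,285); x0,y0,x1,y1=roi; I=im[y0:y1,x0:x1]
    G=(I[...,1]-I[...,2])/ (I.sum(2)+1)  # (g-r)/sum
    g=np.clip((G+0.06)/0.32,0,1) if 0 else G
    hi=np.percentile(G,97);lo=np.median(G[G<0.02]); g=np.clip((G-lo)/(hi-lo),0,1)
    # mask workpiece & stop neighbourhood
    W=np.full(g.shape,1,np.float32); h0=[.5,-.217,np.radians(70.5),-.125]
    wp=hull(c,np.array([.467,-.311,0])+box(.028,.028,.0,.185)); 
    st=hull(c,place(h0,np.array([[a,b,z] for a in(.111,.142) for b in(-.066,.066) for z in(.0,.03)])))
    m=np.zeros(g.shape,np.uint8)
    for q in (wp,st): cv2.fillPoly(m,[(q-[x0,y0]).round().astype(np.int32)],1)
    # shadow mask: dark
    W[m>0]=0
    r=nm(lambda p:hook_cost(p,c,g,W,roi),h0,[.004,.004,.02,.004]); print(n,"hook",r.x[:2],np.degrees(r.x[2]),r.x[3],r.fun)
    hp=r.x
    # hook extent along lane via stop: points of stop from depth
    P=c["P"]; ok=c["depth"]>0
    a=hp[2];u=(P[...,0]-hp[0])*np.cos(a)+(P[...,1]-hp[1])*np.sin(a);v=-(P[...,0]-hp[0])*np.sin(a)+(P[...,1]-hp[1])*np.cos(a)
    s=ok&(P[...,2]>.02)&(P[...,2]<.035)&(u>.09)&(u<.16)&(abs(v)<.075)
    print(" stop u",np.percentile(u[s],[2,50,98]).round(4),"v",np.percentile(v[s],[2,50,98]).round(4))
    # workpiece
    w=ok&(P[...,2]>.03)&(abs(P[...,0]-.467)<.035)&(abs(P[...,1]+.311)<.035)
    w=w[y0:y1,x0:x1].astype(np.float32)
    # colour silhouette vs green / else: combine depth mask
    def cw(p):
        pts=place(p,box(.015,.015,.03 if 0 else .009,.179)); return ((fill([hull(c,pts)],roi)-w)**2*WW).sum()
    WW=np.ones_like(w); 
    lowm=hull(c,np.array([.467,-.311,0])+box(.03,.03,.0,.04)); mm=np.zeros(g.shape,np.uint8); cv2.fillPoly(mm,[(lowm-[x0,y0]).round().astype(np.int32)],1); 
    if n=="scene": WW[mm>0]=0
    r=nm(cw,[.467,-.311,np.radians(70.5)],[.004,.004,.05]); print(n,"work depth-sil",r.x[:2],np.degrees(r.x[2]),r.fun)
    x,y=r.x[:2]; print("  in hook u,v",(x-hp[0])*np.cos(a)+(y-hp[1])*np.sin(a),-(x-hp[0])*np.sin(a)+(y-hp[1])*np.cos(a))
    o=c["img"].copy(); o=cv2.resize(o,None,fx=6,fy=6,interpolation=cv2.INTER_CUBIC)
    def dr(q,col): cv2.polylines(o,[((q+.5)*6).round().astype(np.int32)],True,col,1)
    dr(proj(c,place(hp,np.array([[hp[3],-.04,.009],[.115,-.04,.009],[.115,.04,.009],[hp[3],.04,.009]]))),(255,0,255))
    dr(proj(c,place(hp,np.array([[-.135,-.06,.009],[.135,-.06,.009],[.135,.06,.009],[-.135,.06,.009]]))),(255,255,0))
    dr(proj(c,place(r.x,np.array([[-.015,-.015,.179],[.015,-.015,.179],[.015,.015,.179],[-.015,.015,.179]]))),(0,255,255))
    dr(hull(c,place(r.x,box(.015,.015,.009,.179))),(255,0,0))
    cv2.imwrite(f"pics/f{n}.png",o[y0*6:y1*6,x0*6:x1*6][:600,:800])
E
```

```text
scene hook [ 0.50191845 -0.21699444] 70.55450967544115 -0.1276315576800915 108.91718288422477
 stop u [0.1132 0.1221 0.135 ] v [-0.0559  0.0028  0.0589]
scene work depth-sil [ 0.46807717 -0.31112041] 68.56132908028242 16.384042739868164
  in hook u,v -0.10002299396309111 0.0005754587691865071
top hook [ 0.50070732 -0.21761613] 70.69774266447249 -0.12478539485931398 85.27435464339086
 stop u [0.1151 0.1247 0.1344] v [-0.0568  0.0008  0.0574]
top work depth-sil [ 0.46765436 -0.3111521 ] 71.16592123503877 7.2660956382751465
  in hook u,v -0.09920382091998897 0.0002765234378934549
```

View pics/ftop.png

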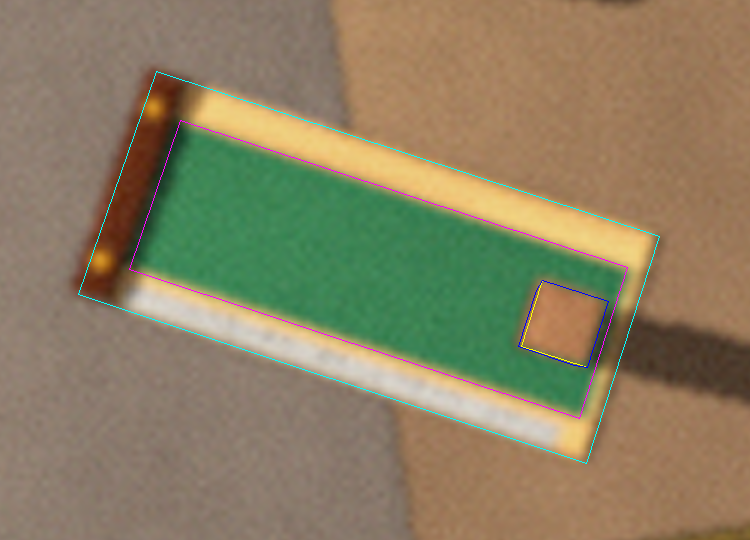

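View pics/fscene.png

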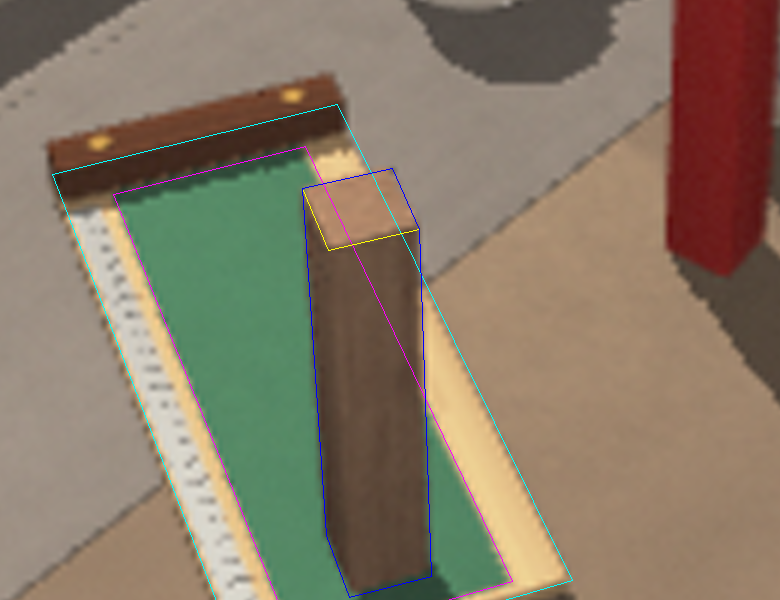

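Request:
apply_moves([
  [[0,0,-0.01],[0,0,6.9]],
  [[0,0,-0.01],[0,0,6.9]],
  [[0,0,-0.01],[0,0,6.9]],
  [[0,0,-0.01],[0,0,6.9]],
  [[0,0,0],[0,0,6.9]],
  [[0,0,0],[0,0,6.9]],
  [[0,0,0],[0,0,6.9]],
  [[0,0.04,0],[0,0,0]],
  [[0,0.04,0],[0,0,0]],
  [[0,0.04,0],[0,0,0]],
  [[0,0.04,0],[0,0,0]],
  [[0,0.04,0],[0,0,0]],
], fingers=0)

```text
clock: 2.5
tool_pos: [0.22, 0.3588, 0.2822]
ee_rot: [-3.142, -0.0, 0.502]
wrist_force: [0.9, 0.9, 0.6]
gripper_width: -0.0003
```

Request:
apply_moves([
  [[0,0.04,0],[0,0,0]],
  [[0,0.04,0],[0,0,0]],
  [[0,0.04,0],[0,0,0]],
  [[0,0.04,0],[0,0,0]],
  [[0,0.04,0],[0,0,0]],
  [[0,0.04,0],[0,0,0]],
  [[0,0.04,0],[0,0,0]],
  [[0,0.04,0],[0,0,0]],
  [[0,0.04,0],[0,0,0]],
  [[0,0,0],[0,0,0]],
])

```text
clock: 3.33
tool_pos: [0.3947, 0.0395, 0.2818]
ee_rot: [3.14, 0.0, 0.494]
wrist_force: [0.4, 0.9, 0.9]
gripper_width: -0.0002
```

Request:
apply_moves([
  [[-0.0133,0.0349,0],[0,0,0]],
  [[-0.0133,0.0349,0],[0,0,0]],
  [[-0.0133,0.0349,0],[0,0,0]],
  [[-0.0133,0.0349,0],[0,0,0]],
  [[-0.0133,0.0349,0],[0,0,0]],
  [[-0.0133,0.0349,0],[0,0,0]],
  [[-0.0133,0.0349,0],[0,0,0]],
  [[-0.0133,0.0349,0],[0,0,0]],
  [[-0.0133,0.0349,0],[0,0,0]],
  [[-0.0133,0.0349,0],[0,0,0]],
  [[-0.0133,0.0349,0],[0,0,0]],
])

```text
clock: 4.25
tool_pos: [0.4487, -0.3639, 0.2823]
ee_rot: [3.141, -0.0, 0.501]
wrist_force: [0.4, 0.5, 0.9]
gripper_width: 0.0
```

Request:
apply_moves([
  [[0,0,0],[0,0,6.85]],
  [[0,0,0],[0,0,6.85]],
  [[0,0,0],[0,0,6.85]],
  [[0,0,0],[0,0,6.85]],
  [[0,0,0],[0,0,6.85]],
  [[0,0,0],[0,0,6.85]],
  [[0,0,0],[0,0,6.85]],
  [[0,0,0],[0,0,0]],
  [[0,0,0],[0,0,0]],
])

```text
clock: 5.0
tool_pos: [0.4488, -0.362, 0.2823]
ee_rot: [-3.142, 0.0, -0.332]
wrist_force: [-0.2, -0.1, -0.8]
gripper_width: 0.0002
```

```bash
cat > where.py <<'E'
from h import *
s=manip.state();p=s["tool_pos"];R=Ro.from_euler("xyz",s["ee_rot"]).as_matrix()
a=np.radians(70.65);d=p[:2]-[.5008,-.2173]
print("clock",s["clock"],"u,v,z",(d@[np.cos(a),np.sin(a)]).round(4),(d@[-np.sin(a),np.cos(a)]).round(4),p[2].round(4),"yaw",np.degrees(s["ee_rot"]).round(2),"F",s["wrist_force"].round(2),"q",s["joints"].round(2))
E
python3 - <<'E'
import where
from h import *
for n in("scene","top"):cv2.imwrite(f"pics/{n}1.png",manip.capture(n)["img"])
E
```

```text
clock 5.0 u,v,z -0.1538 0.0011 0.2823 yaw [-180.      0.    -19.02] F [-0.16 -0.13 -0.78] q [-0.68  0.17  0.35  1.75  0.    1.22]
```

View pics/scene1.png

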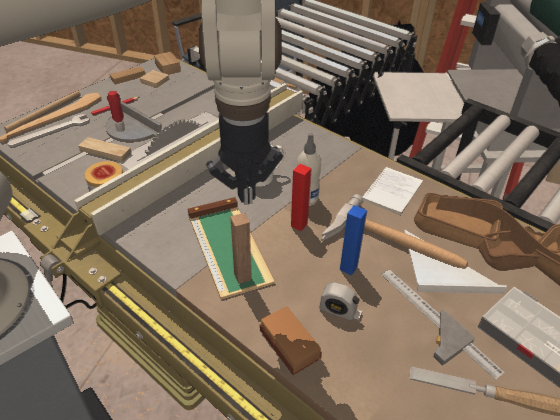

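```bash
python3 - <<'E'
import where
from h import *
s=manip.state()
for n in("scene","top"):
    c=manip.capture(n);print(n,proj(c,[s["tool_pos"]]),proj(c,[[.4678,-.3111,.179]]))
    cv2.imwrite(f"pics/{n}2.png",c["img"])
    P=cloud(c); print(np.percentile(P[(c["depth"]>0)&(P[...,2]>.25)&(P[...,2]<.32)],[5,50,95],axis=0).round(3))
E
```

```text
clock 5.1 u,v,z -0.1538 0.0011 0.2823 yaw [-180.      0.    -19.02] F [ 0.68  0.22 -0.22] q [-0.68  0.17  0.35  1.75  0.    1.22]
scene [[246.67919213 196.06052057]] [[239.44719362 219.25104631]]
[[ 0.432 -0.377  0.275]
 [ 0.445 -0.37   0.299]
 [ 0.47  -0.354  0.319]]
top [[306.86708531 255.65678124]] [[283.5658225  248.36903206]]
[[0.101 0.041 0.254]
 [0.138 0.057 0.286]
 [0.154 0.101 0.317]]
```

View pics/top2.png

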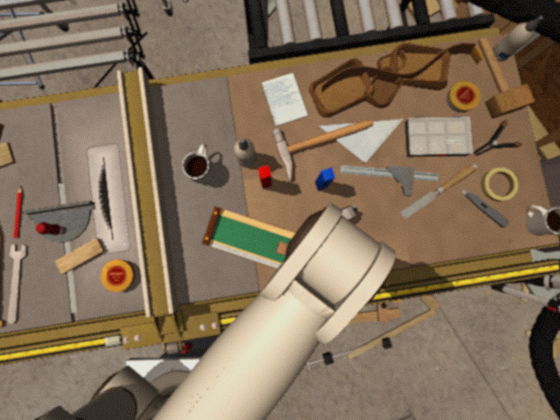

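Request:
apply_moves([
  [[0.001,0.005,0.01],[0,0,0.35]],
  [[0,0,0.025],[0,0,0]],
  [[0,0,0.03],[0,0,0]],
  [[0,0,0.03],[0,0,0]],
  [[0,0,0.025],[0,0,0]],
  [[0,0,0.012],[0,0,0]],
  [[0,-0.004,0],[0,0,0]],
  [[0,-0.006,0],[0,0,0]],
  [[0,-0.006,0],[0,0,0]],
  [[0,-0.004,0],[0,0,0]],
  [[0,0,0],[0,0,0]],
])

```text
clock: 6.12
tool_pos: [0.4557, -0.3479, 0.152]
ee_rot: [3.141, -0.002, -0.341]
wrist_force: [0.4, 0.8, -0.0]
gripper_width: -0.0001
```

```bash
python3 - <<'E'
import where
from h import *
c=manip.capture("scene");cv2.imwrite("pics/scene3.png",cv2.resize(c["img"][100:320,150:400],None,fx=2.6,fy=2.6))
E
```

```text
clock 6.1167 u,v,z -0.1382 -0.0007 0.152 yaw [ 1.7997e+02 -1.4000e-01 -1.9530e+01] F [ 0.41  0.8  -0.02] q [-0.65  0.12  0.04  1.49  0.    1.26]
```

View pics/scene3.png

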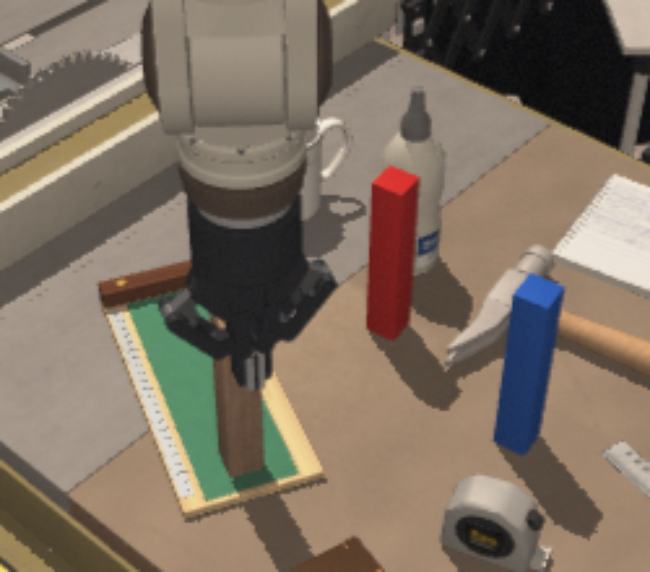

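Request:
apply_moves([
  [[0,-0.004,0],[0,0,0]],
  [[0,-0.003,0],[0,0,0]],
  [[0,-0.003,0],[0,0,0]],
  [[0,-0.003,0],[0,0,0]],
  [[0,-0.003,0],[0,0,0]],
  [[0,-0.003,0],[0,0,0]],
  [[0,-0.003,0],[0,0,0]],
  [[0,-0.003,0],[0,0,0]],
])

```text
clock: 6.83
tool_pos: [0.4632, -0.3246, 0.1503]
ee_rot: [-3.142, 0.0, -0.342]
wrist_force: [-0.4, -0.5, -0.3]
gripper_width: 0.0
```

```bash
python3 - <<'E'
import where
from h import *
c=manip.capture("scene");cv2.imwrite("pics/scene4.png",cv2.resize(c["img"][100:320,150:400],None,fx=2.6,fy=2.6))
E
```

```text
clock 6.8333 u,v,z -0.1137 -0.0 0.1503 yaw [-180.     0.   -19.6] F [-0.42 -0.51 -0.33] q [-0.61  0.11  0.02  1.48 -0.    1.3 ]
```

View pics/scene4.png

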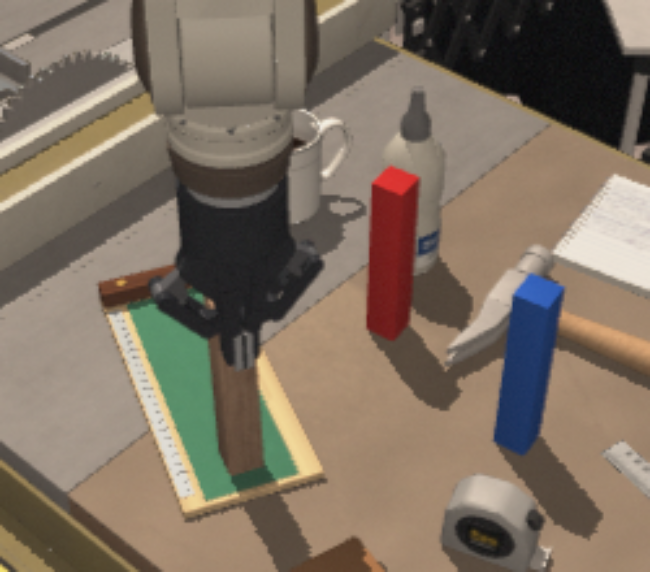

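Request:
apply_moves([
  [[0,-0.003,0],[0,0,0]],
  [[0,-0.003,0],[0,0,0]],
  [[0,-0.003,0],[0,0,0]],
  [[0,-0.003,0],[0,0,0]],
  [[0,-0.003,0],[0,0,0]],
  [[0,-0.003,0],[0,0,0]],
  [[0,0,0],[0,0,0]],
  [[0,0,0],[0,0,0]],
  [[0,0,0],[0,0,0]],
  [[0,0,0],[0,0,0]],
  [[0,0,0],[0,0,0]],
  [[0,0,0],[0,0,0]],
])

```text
clock: 7.88
tool_pos: [0.4691, -0.3081, 0.1503]
ee_rot: [-3.142, 0.0, -0.342]
wrist_force: [-0.6, 0.4, -0.6]
gripper_width: -0.0001
```

```bash
python3 - <<'E'
import where
from h import *
c=manip.capture("scene");cv2.imwrite("pics/scene5.png",cv2.resize(c["img"][100:320,150:400],None,fx=2.6,fy=2.6))
c=manip.capture("top");cv2.imwrite("pics/top5.png",c["img"])
E
```

```text
clock 7.8833 u,v,z -0.0962 -0.0001 0.1503 yaw [-180.      0.    -19.61] F [-0.58  0.35 -0.61] q [-0.58  0.1   0.01  1.48 -0.    1.33]
```

View pics/scene5.png

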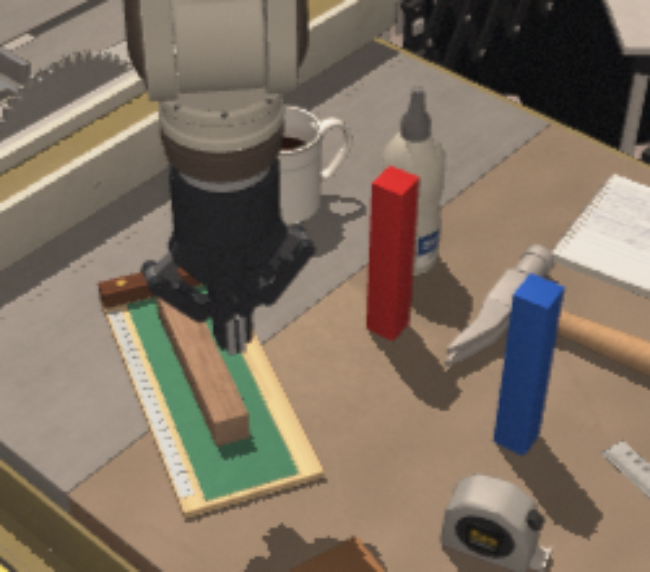

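View pics/top5.png

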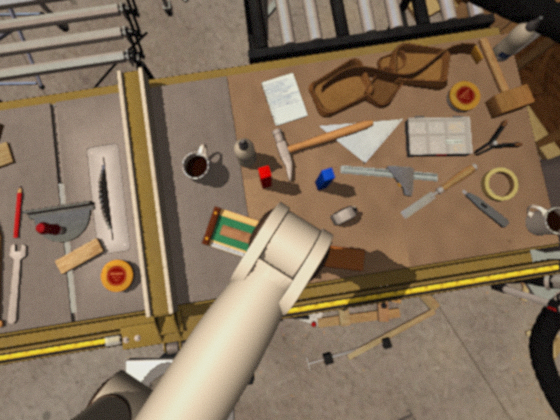

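Request:
apply_moves([
  [[0,0.01,0],[0,0,0]],
  [[0,0.015,0],[0,0,0]],
  [[0,0.015,0],[0,0,0]],
  [[0,0.012,0],[0,0,0]],
  [[0,0,0],[0,0,0]],
])

```text
clock: 8.4
tool_pos: [0.4508, -0.3591, 0.1501]
ee_rot: [3.141, 0.0, -0.344]
wrist_force: [-0.9, -0.2, -0.0]
gripper_width: -0.0003
```

```bash
cat > wp.py <<'E'
from fit import *
def run(tag):
    hp=[.5008,-.2173,np.radians(70.65)]; a=hp[2]; c=manip.capture("scene"); P=cloud(c); ok=c["depth"]>0
    u=(P[...,0]-hp[0])*np.cos(a)+(P[...,1]-hp[1])*np.sin(a);v=-(P[...,0]-hp[0])*np.sin(a)+(P[...,1]-hp[1])*np.cos(a)
    z=P[...,2]
    roi=(180,170,310,310);x0,y0,x1,y1=roi
    I=c["img"].astype(int); hsv=cv2.cvtColor(c["img"],cv2.COLOR_BGR2HSV)
    w=ok&(z>.016)&(z<.048)&(u<.112)&(u>-.135)&(abs(v)<.05)&(hsv[...,0]<25)&(hsv[...,1]>50)
    k,l,s,_=cv2.connectedComponentsWithStats(w.astype(np.uint8)); w=l==1+np.argmax(s[1:,4])
    t=w&(z>.034)
    print("top face u",np.percentile(u[t],[1,99]).round(4),"v",np.percentile(v[t],[1,50,99]).round(4),"z",np.median(z[t]).round(4))
    W=np.ones((y1-y0,x1-x0),np.float32)
    W[cv2.dilate((z>.06).astype(np.uint8),np.ones((5,5)))[y0:y1,x0:x1]>0]=0   # gripper
    W[((u>.112)&(abs(v)<.08)&(z<.06))[y0:y1,x0:x1]]*=1
    wm=w[y0:y1,x0:x1].astype(np.float32)
    def cw(p): 
        q=place(hp,[[p[0],p[1],0]])[0]; pts=place([q[0],q[1],hp[2]+p[2]],box(.085,.015,.012,.039))
        return ((fill([hull(c,pts)],roi)-wm)**2*W).sum()
    r=nm(cw,[np.mean(np.percentile(u[t],[1,99])),np.median(v[t]),0.],[.004,.004,.05])
    p=r.x; print("fit centre u,v",p[:2].round(4),"yaw err deg",np.degrees(p[2]).round(2),"cost",r.fun,"foot u",(p[0]-.085).round(4),"top u",(p[0]+.085).round(4))
    o=cv2.resize(c["img"],None,fx=5,fy=5,interpolation=cv2.INTER_CUBIC)
    q=place(hp,[[p[0],p[1],0]])[0]
    for z0 in(.009,.039):
        L=np.array([[-.085,-.015,z0],[.085,-.015,z0],[.085,.015,z0],[-.085,.015,z0]])
        cv2.polylines(o,[((proj(c,place([q[0],q[1],hp[2]+p[2]],L))+.5)*5).round().astype(np.int32)],True,(0,255,255) if z0>.02 else (255,0,255),1)
    for L in ([[.115,-.06,.009],[.115,.06,.009],[.115,.06,.027],[.115,-.06,.027]],):
        cv2.polylines(o,[((proj(c,place(hp,L))+.5)*5).round().astype(np.int32)],True,(255,255,0),1)
    cv2.imwrite(f"pics/wp{tag}.png",o[190*5:305*5,180*5:320*5])
E
python3 -c "
import where,wp;wp.run('a')"
```

```text
clock 8.4 u,v,z -0.1503 0.0002 0.1501 yaw [ 1.7997e+02  1.0000e-02 -1.9710e+01] F [-0.92 -0.16 -0.01] q [-0.67  0.13  0.05  1.49 -0.    1.24]
top face u [-0.0787  0.0059] v [-0.0142  0.0028  0.0153] z 0.0382
fit centre u,v [ 0.011  -0.0105] yaw err deg -8.62 cost 69.26878356933594 foot u -0.074 top u 0.096
```

View pics/wpa.png

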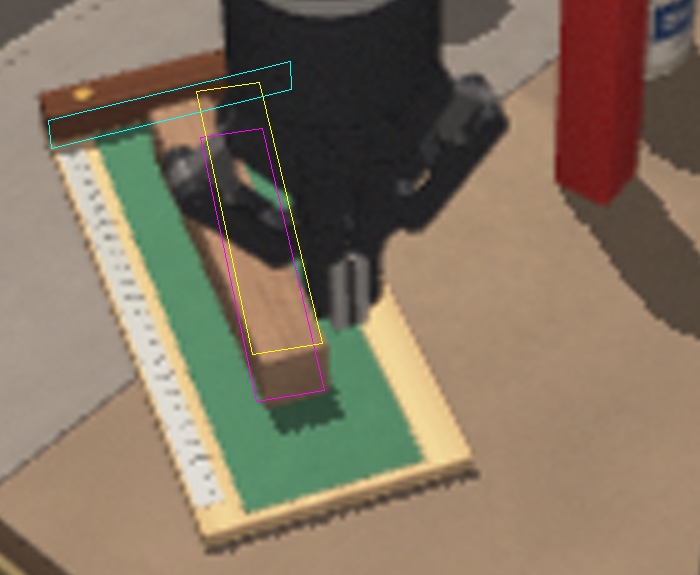

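```bash
sed -i 's/w=l==1+np.argmax(s\[1:,4\])/w=(s[l,4]>12)\&(l>0)/' wp.py
python3 -c "
import where,wp;wp.run('b')"
```

```text
clock 8.45 u,v,z -0.1493 0.0002 0.1501 yaw [-1.80e+02  1.00e-02 -1.97e+01] F [0.23 0.63 0.65] q [-0.67  0.13  0.05  1.49 -0.    1.24]
top face u [-0.0785  0.0911] v [-0.014   0.0029  0.0155] z 0.038
fit centre u,v [ 0.0099 -0.0007] yaw err deg 0.12 cost 23.663002014160156 foot u -0.0751 top u 0.0949
```

View pics/wpb.png

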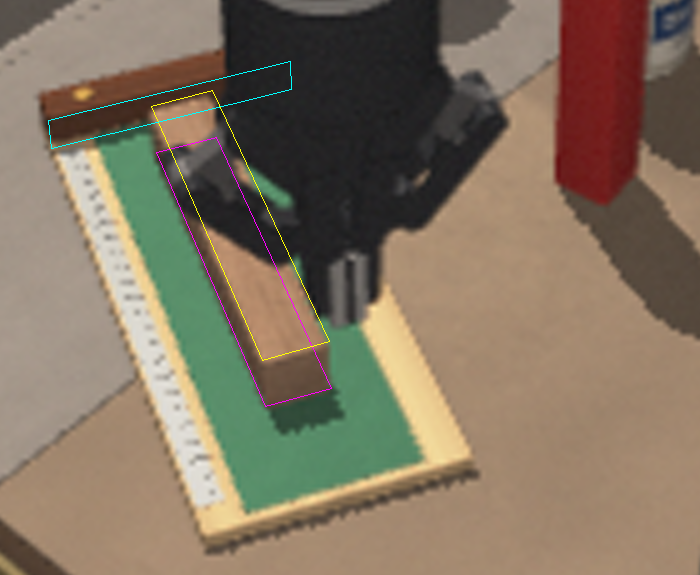

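Request:
apply_moves([
  [[0,0,0.02],[0,0,-0.3]],
  [[0,0,0.025],[0,0,0]],
  [[0,0,0.025],[0,0,0]],
  [[0,0,0.025],[0,0,0]],
  [[0,0,0.015],[0,0,0]],
  [[0,0,0.008],[0,0,0]],
  [[0,0,0.004],[0,0,0]],
  [[0,0,0],[0,0,0]],
])

```text
clock: 9.17
tool_pos: [0.4518, -0.3566, 0.0281]
ee_rot: [-3.141, 0.0, -0.336]
wrist_force: [0.4, 0.0, -0.0]
gripper_width: -0.0001
```

```bash
python3 -c "
import where,wp;wp.run('c')"
```

```text
clock 9.1667 u,v,z -0.1477 0.0001 0.0281 yaw [-1.7999e+02  2.0000e-02 -1.9270e+01] F [ 0.38  0.01 -0.  ] q [-0.67  0.17 -0.15  1.25  0.    1.24]
top face u [-0.0406  0.0915] v [-0.0089  0.0073  0.0158] z 0.0381
fit centre u,v [ 0.0064 -0.0011] yaw err deg 1.01 cost 7.5444231033325195 foot u -0.0786 top u 0.0914
```

View pics/wpc.png

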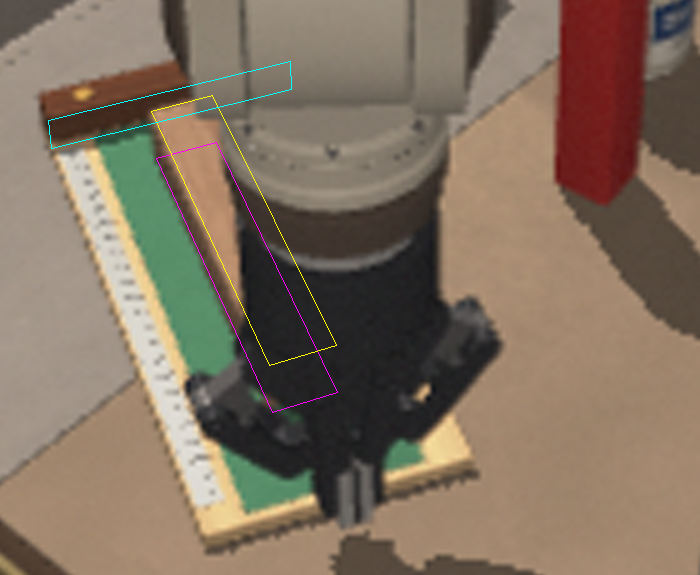

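Request:
apply_moves([
  [[0,-0.01,0],[0,0,0]],
  [[0,-0.012,0],[0,0,0]],
  [[0,-0.012,0],[0,0,0]],
  [[0,-0.008,0],[0,0,0]],
  [[0,-0.004,0],[0,0,0]],
  [[0,-0.002,0],[0,0,0]],
  [[0,-0.002,0],[0,0,0]],
  [[0,-0.002,0],[0,0,0]],
  [[0,-0.002,0],[0,0,0]],
  [[0,-0.002,0],[0,0,0]],
  [[0,-0.002,0],[0,0,0]],
  [[0,-0.002,0],[0,0,0]],
])

```text
clock: 10.22
tool_pos: [0.4715, -0.3003, 0.0282]
ee_rot: [3.142, 0.0, -0.337]
wrist_force: [-0.6, -0.0, -0.6]
gripper_width: -0.0003
```

```bash
python3 -c "
import where,wp;wp.run('d')"
```

```text
clock 10.2167 u,v,z -0.088 0.0001 0.0282 yaw [180.     0.   -19.31] F [-0.57 -0.05 -0.56] q [-0.57  0.13 -0.19  1.25 -0.    1.34]
top face u [-0.073   0.0929] v [-0.001   0.0112  0.0158] z 0.0377
fit centre u,v [ 0.0179 -0.0004] yaw err deg -0.96 cost 26.174535751342773 foot u -0.0671 top u 0.1029
```

View pics/wpd.png

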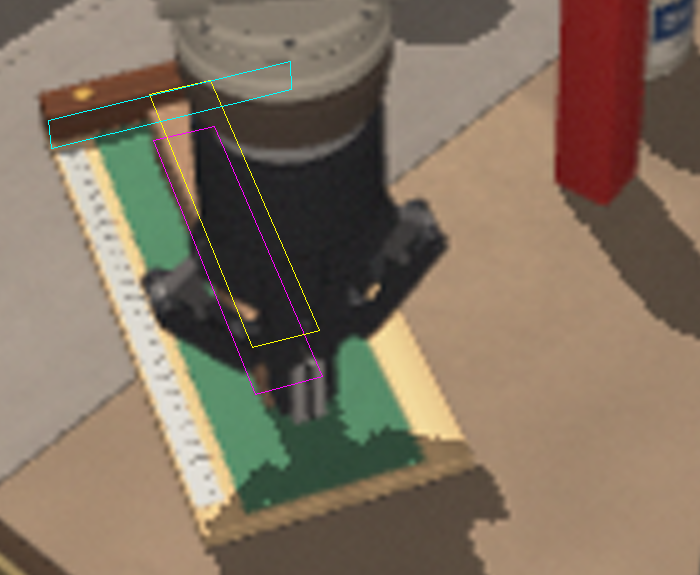

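Request:
apply_moves([
  [[0,-0.002,0],[0,0,0]],
  [[0,-0.002,0],[0,0,0]],
  [[0,-0.002,0],[0,0,0]],
  [[0,-0.002,0],[0,0,0]],
  [[0,-0.002,0],[0,0,0]],
  [[0,-0.002,0],[0,0,0]],
  [[0,-0.002,0],[0,0,0]],
  [[0,-0.001,0],[0,0,0]],
  [[0,0,0],[0,0,0]],
])

```text
clock: 11.02
tool_pos: [0.4766, -0.2859, 0.0283]
ee_rot: [-3.142, -0.0, -0.336]
wrist_force: [0.3, -0.4, -0.2]
gripper_width: 0.0001
```

```bash
python3 -c "
import where,wp;wp.run('e')"
```

```text
clock 11.0167 u,v,z -0.0728 0.0001 0.0283 yaw [-180.     -0.    -19.28] F [ 0.26 -0.43 -0.16] q [-0.54  0.12 -0.2   1.25  0.    1.37]
top face u [-0.0344  0.1082] v [-0.0008  0.0103  0.0146] z 0.0379
fit centre u,v [0.0365 0.001 ] yaw err deg -3.42 cost 17.601163864135742 foot u -0.0485 top u 0.1215
```

View pics/wpe.png

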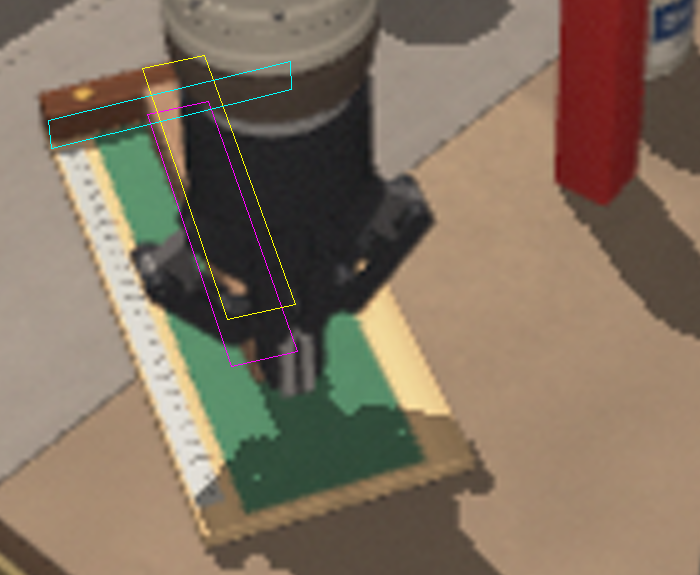

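Request:
apply_moves([
  [[0,-0.001,0],[0,0,0]],
  [[0,-0.001,0],[0,0,0]],
  [[0,-0.001,0],[0,0,0]],
  [[0,-0.001,0],[0,0,0]],
  [[0,0,0],[0,0,0]],
])

```text
clock: 11.48
tool_pos: [0.4779, -0.2822, 0.0283]
ee_rot: [-3.142, -0.0, -0.337]
wrist_force: [0.2, -0.1, -0.0]
gripper_width: -0.0
```

Request:
apply_moves([
  [[0,-0.0005,0],[0,0,0]],
  [[0,-0.0005,0],[0,0,0]],
  [[0,0,0],[0,0,0]],
])

```text
clock: 11.73
tool_pos: [0.4782, -0.2814, 0.0283]
ee_rot: [-3.142, -0.0, -0.337]
wrist_force: [0.5, 0.3, -0.4]
gripper_width: 0.0
```

Request:
apply_moves([
  [[0,-0.0005,0],[0,0,0]],
  [[0,0,0],[0,0,0]],
])

```text
clock: 11.9
tool_pos: [0.4783, -0.2809, 0.0283]
ee_rot: [-3.142, -0.0, -0.337]
wrist_force: [0.2, -0.5, 1.0]
gripper_width: -0.0001
```

Request:
apply_moves([
  [[0,-0.0005,0],[0,0,0]],
  [[0,-0.0005,0],[0,0,0]],
  [[0,0,0],[0,0,0]],
])

```text
clock: 12.15
tool_pos: [0.4786, -0.2799, 0.0283]
ee_rot: [-3.142, 0.0, -0.337]
wrist_force: [0.1, 0.9, 1.0]
gripper_width: -0.0003
```

```bash
python3 -c "
import where,wp;wp.run('f')"
```

```text
clock 12.15 u,v,z -0.0664 0.0002 0.0283 yaw [-180.      0.    -19.29] F [0.09 0.86 0.99] q [-0.53  0.12 -0.2   1.25  0.    1.38]
top face u [-0.0313  0.112 ] v [0.0001 0.0107 0.0151] z 0.0379
fit centre u,v [ 0.042  -0.0002] yaw err deg -2.16 cost 27.342025756835938 foot u -0.043 top u 0.127
```

View pics/wpf.png

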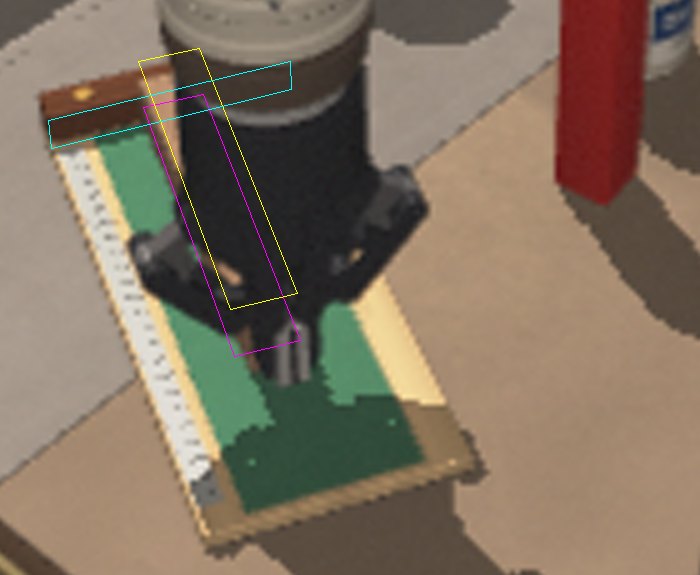

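No contact force yet; I'll creep on in half-millimetre steps.

Request:
apply_moves([
  [[0,-0.0005,0],[0,0,0]],
  [[0,0,0],[0,0,0]],
])

```text
clock: 12.37
tool_pos: [0.4788, -0.2795, 0.0283]
ee_rot: [-3.142, 0.0, -0.337]
wrist_force: [-0.7, -0.2, -0.5]
gripper_width: 0.0
```

Request:
apply_moves([
  [[0,-0.0005,0],[0,0,0]],
  [[0,0,0],[0,0,0]],
])

```text
clock: 12.53
tool_pos: [0.479, -0.279, 0.0283]
ee_rot: [-3.142, 0.0, -0.337]
wrist_force: [0.5, 0.3, -0.2]
gripper_width: -0.0003
```

Request:
apply_moves([
  [[0,-0.0005,0],[0,0,0]],
  [[0,0,0],[0,0,0]],
])

```text
clock: 12.7
tool_pos: [0.4791, -0.2785, 0.0283]
ee_rot: [-3.142, 0.0, -0.337]
wrist_force: [-0.7, -0.7, -0.3]
gripper_width: 0.0002
```

Request:
apply_moves([
  [[0,-0.0005,0],[0,0,0]],
  [[0,0,0],[0,0,0]],
])

```text
clock: 12.87
tool_pos: [0.4793, -0.2781, 0.0283]
ee_rot: [3.142, 0.0, -0.337]
wrist_force: [0.1, -0.8, -0.1]
gripper_width: -0.0001
```

Request:
apply_moves([
  [[0,-0.0005,0],[0,0,0]],
  [[0,0,0],[0,0,0]],
])

```text
clock: 13.03
tool_pos: [0.4793, -0.2781, 0.0283]
ee_rot: [3.141, -0.0, -0.337]
wrist_force: [-0.9, -3.0, 0.3]
gripper_width: -0.0001
```

```bash
python3 -c "
import where,wp;wp.run('g')"
```

```text
clock 13.0333 u,v,z -0.0645 0.0001 0.0283 yaw [ 1.7994e+02 -1.0000e-02 -1.9310e+01] F [-0.91 -3.    0.34] q [-0.53  0.12 -0.2   1.25 -0.    1.38]
top face u [-0.0287  0.111 ] v [0.0008 0.0112 0.0151] z 0.0381
fit centre u,v [0.0466 0.0019] yaw err deg -5.23 cost 29.443592071533203 foot u -0.0384 top u 0.1316
```

View pics/wpg.png

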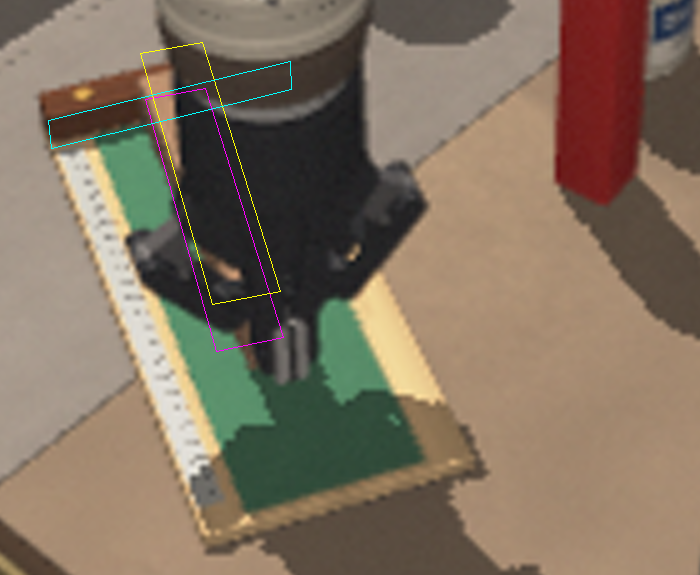

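Request:
apply_moves([
  [[0,-0.0005,0],[0,0,0]],
  [[0,0,0],[0,0,0]],
  [[0,0,0],[0,0,0]],
])

```text
clock: 13.33
tool_pos: [0.4794, -0.2781, 0.0284]
ee_rot: [3.14, -0.0, -0.337]
wrist_force: [-2.6, -6.5, 0.4]
gripper_width: 0.0004
```

Request:
apply_moves([
  [[0,0.0005,0],[0,0,0]],
  [[0,0.0005,0],[0,0,0]],
  [[0,0.002,0],[0,0,0]],
  [[0,0.008,0],[0,0,0]],
  [[0,0.015,0],[0,0,0]],
  [[0,0.02,0],[0,0,0]],
  [[0,0.01,-0.02],[0,0,0]],
  [[0,0,-0.035],[0,0,0]],
  [[0,0,-0.04],[0,0,0]],
  [[0,0,-0.04],[0,0,0]],
  [[0,0,-0.04],[0,0,0]],
  [[0,0,-0.04],[0,0,0]],
])

```text
clock: 14.33
tool_pos: [0.4606, -0.3301, 0.2453]
ee_rot: [-3.141, -0.0, -0.337]
wrist_force: [0.7, -1.1, 0.4]
gripper_width: 0.0
```

```bash
python3 -c "
import where,wp;wp.run('h')"
```

```text
clock 14.3333 u,v,z -0.1197 0.0005 0.2453 yaw [-1.7998e+02 -1.0000e-02 -1.9300e+01] F [ 0.73 -1.12  0.42] q [-0.62  0.13  0.23  1.67  0.    1.29]
top face u [-0.0536  0.11  ] v [-0.0144  0.0005  0.0147] z 0.0381
fit centre u,v [ 0.0328 -0.0006] yaw err deg -0.61 cost 50.318016052246094 foot u -0.0522 top u 0.1178
```

View pics/wph.png

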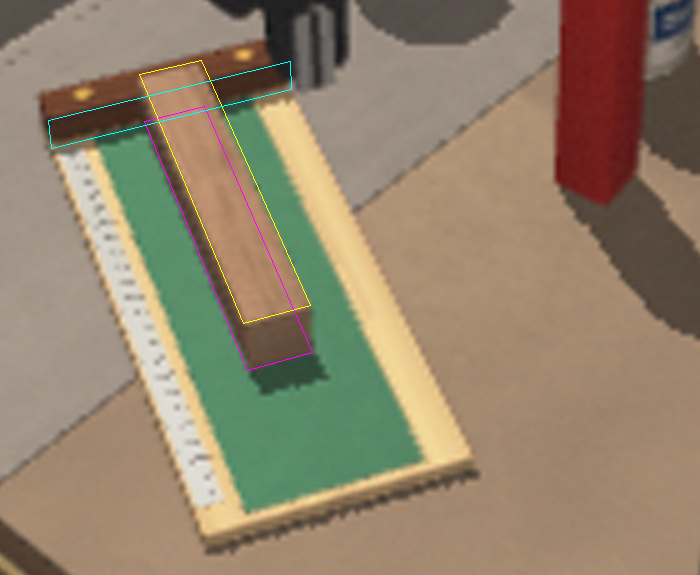

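Request:
apply_moves([
  [[-0.022,-0.034,-0.003],[0,0,0]],
  [[-0.022,-0.034,-0.003],[0,0,0]],
  [[-0.022,-0.034,-0.003],[0,0,0]],
  [[-0.022,-0.034,-0.003],[0,0,0]],
  [[-0.022,-0.034,-0.003],[0,0,0]],
  [[-0.022,-0.034,-0.003],[0,0,0]],
  [[-0.022,-0.034,-0.003],[0,0,0]],
  [[-0.022,-0.034,-0.003],[0,0,0]],
  [[-0.022,-0.034,-0.003],[0,0,0]],
  [[-0.022,-0.034,-0.003],[0,0,0]],
  [[-0.022,-0.034,-0.003],[0,0,0]],
  [[0,0,0],[0,0,0]],
])

```text
clock: 15.38
tool_pos: [0.3546, 0.1085, 0.277]
ee_rot: [-3.139, 0.0, -0.329]
wrist_force: [-0.0, -0.4, -0.1]
gripper_width: 0.0001
```

```bash
python3 - <<'E'
import where,wp
from fit import *
wp.run('i')
c=manip.capture("top");P=cloud(c);cv2.imwrite("pics/top9.png",c["img"])
hp=[.5008,-.2173,np.radians(70.65)];a=hp[2]
u=(P[...,0]-hp[0])*np.cos(a)+(P[...,1]-hp[1])*np.sin(a);v=-(P[...,0]-hp[0])*np.sin(a)+(P[...,1]-hp[1])*np.cos(a);z=P[...,2]
t=(z>.033)&(z<.05)&(abs(u)<.13)&(abs(v)<.05)
r=cv2.minAreaRect((np.c_[u[t],v[t]]*1000).astype(np.float32));print("top view rect mm",r,np.percentile(u[t],[1,99]),np.percentile(v[t],[1,99]))
o=cv2.resize(c["img"][195:285,190:315],None,fx=6,fy=6,interpolation=cv2.INTER_CUBIC);cv2.imwrite("pics/top9z.png",o)
E
```

```text
clock 15.3833 u,v,z 0.2589 0.2459 0.277 yaw [-1.7985e+02  1.0000e-02 -1.8830e+01] F [-0.02 -0.41 -0.15] q [ 0.3  -0.32 -0.12  1.77  0.    2.19]
top face u [-0.0539  0.1098] v [-0.0144  0.0005  0.0149] z 0.038
fit centre u,v [ 0.033  -0.0002] yaw err deg -0.27 cost 63.410926818847656 foot u -0.052 top u 0.118
top view rect mm ((36.374610900878906, -1.054290771484375), (57.830039978027344, 183.2331085205078), 79.51517486572266) [-0.05346973  0.11308073] [-0.01466426  0.01444894]
```

View pics/top9z.png

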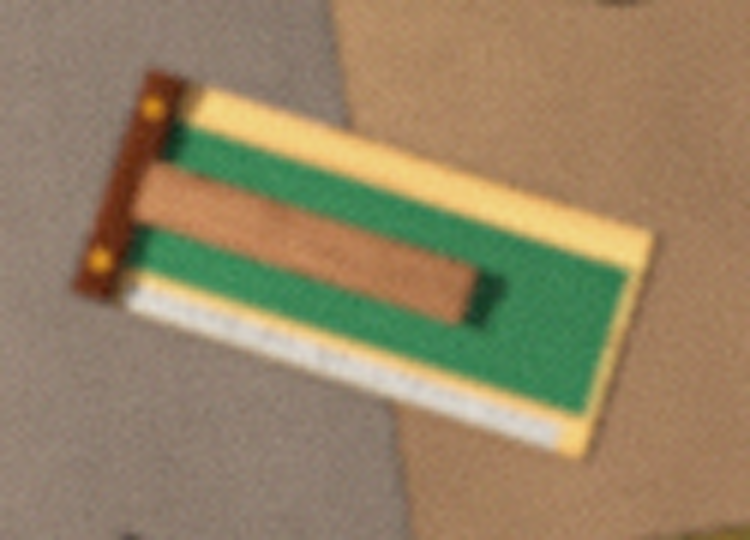

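View pics/wpi.png

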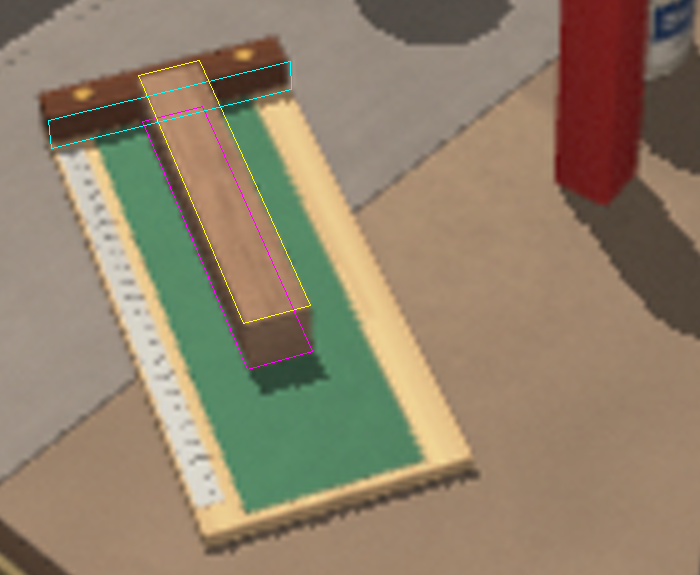

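View pics/top9.png

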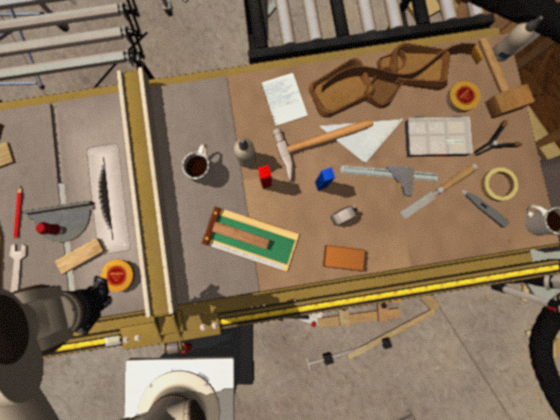

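```bash
python3 -c "
from rig import manip
print(manip.close_job())"
```

```text
the job is handed in; nothing more can be done
None
```

The job is handed in: the reddish-brown offcut lies flat in the middle of the green lane with its leading end squared against the stop. With the fingers shut, I pushed it near the top until it tipped. I then slid it about 24 mm to the stop at 24 mm/s or less, finishing in half-millimetre steps. The force at the stop rose to about 7 N, then I backed off and moved the arm clear.

**Last checks:**
- **Position:** it sits within about 1 mm of the lane's centre line and square to the lane within about 0.5°. In the top view its end meets the stop with no visible gap.
- **Surroundings:** in the last top view, the bottle, mug, tape measure, sanding block and the red and blue blocks are where they were at the start.
- **Clearance and time:** the arm was clear of everything, with wrist force at noise level. The clock stood at about 15.4 s of the 45 s allowed.

**Checks that disagreed:**
- While the gripper hid part of the offcut, the outline fits were several degrees and millimetres off. I ignored them and went by the force reading and the visible end.
- The last scene-camera fit put the leading end at 118 mm, about 3 mm past the stop face at 115 mm. Depth readings gave about 110 mm from the scene camera and 113 mm from the top one. I put this down to calibration and outline error.
- A rectangle fitted to the top-view depth gave an impossible size and angle because stray points got in, so I did not use it.

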